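Open the blue thread-gauge box

TASK

Open the gauge box that has the blue lid: lift the lid by its upright white grip so that it clears the yellow end lip, slide it out of its grooves over that lip, and lay it flat, grip up, in the middle of the green mat. Set the lid down rather than dropping it, and leave the red lid shut on its own box.

Things in the scene. Friction and masses are not known exactly. Their poses are not given: they have to be found in the camera images.
- blue_box: Grey box, fixed, 150 (x) x 124 (y) x 79 mm high. Origin: underside centre, on the bench; z up. The lid lies on ledges at z 45, in a channel 108 wide. Yellow lip across the -x end (x -67 to -75), top at z 54: raise the lid 9 to 22, best 15, then slide it toward -x. Black rails (undersides z 73, 80 clear between them) cover the lid's sides from x -5 to +75; 70 of slide frees it.
- blue_lid: Loose blue lid, 0.08 to 0.17 kg: plate 130 (x) x 98 (y) x 6 mm with an upright white fin to pinch, 14 thick (x), 44 long (y), centred at x -35, y 0, z 6 to 44. Origin: centre of the plate's underside; z up. Shut, it lies centred in the box to 2 mm, axes along the box's, origin 45 above the bench.
- red_lid: The same lid in red, loose, shut on a second, identical grey box; leave it alone. Origin: centre of the plate's underside, z up. The two boxes and the mat trade places.
- mat: Flat green mat fixed to the bench, 180 (x) x 160 (y) x 4 mm. Origin: centre of its underside, on the bench; z up, its top at z 4 mm.
There are look-alikes about, which are no part of the job. Of the things shaped like the blue_lid, the blue one is meant.

How it is judged (in metres and radians):
On the way, in this order (a step that is already met when the one before it is completed fails the run):
1. the blue lid is lifted in its grooves (its centre at least 4 mm) before it has slid 30 mm (z of blue_lid in the frame of blue_box above 0.049 m and x of blue_lid in the frame of blue_box above -0.03 m), for 0.1 s.
2. the blue lid is slid out over the lip, at least 55 mm along its grooves (x of blue_lid in the frame of blue_box below -0.055 m and z of blue_lid in the frame of blue_box below 0.1 m and horizontal distance between blue_lid and blue_box below 0.12 m), for 0.05 s.
At the end, for the whole second after the job is handed in: The blue lid lies still and flat (within 6 degrees), grip up, on the green mat, its centre within 40 mm of the mat's centre; the red lid is within 15 mm of where it was (horizontal distance between blue_lid and mat below 0.04 m and z of blue_lid in the frame of mat below 0.008 m and angle between blue_lid's own z axis and vertical below 0.1 rad and linear speed of blue_lid below 0.02 m/s and distance of red_lid from where it was at the start of the episode below 0.015 m); the robot touches nothing.
It fails at once if the red lid is moved by more than 15 mm (distance of red_lid from where it was at the start of the episode above 0.015 m).
It fails at once if the blue lid is let go in the air, 30 mm or more above the mat, away from its box (contact force between blue_lid and anything else below 0.05 N and height (world z) of blue_lid above 0.034 m and horizontal distance between blue_lid and blue_box above 0.05 m).
It also fails if it takes over 48 s, if anything falls off the work surface, if the arm or the gripper's body presses on something with over 40 N, if the wrist force passes 120 N, or if a joint passes its speed limit or range.

ROBOT

A 6-joint arm with a two-finger parallel gripper is mounted at the origin on the work surface. World frame = base frame: x ahead of the robot, y to its left, z up, the work surface at z = 0. Lengths are in mm, angles in degrees, forces in N, time in s.
With the tool pointing down it reaches from about 300 to 850 mm from the base axis. Payload 4.2 kg.
Tool frame: the origin (TCP) lies midway between the tips of the shut fingers; the grasp point (between the pads) lies 19 mm behind it (pinch_z is the distance from the TCP to the grasp point, in mm); z points along the fingers, y is the line along which they close (so a half turn about z gives the same grasp; the last joint's range is limited). The gripper opens to 91 mm and grips with 3 to 60 N. Pads are 32 mm wide; open, the fingers measure 118 mm over their backs; the gripper's body (76 mm by 178 mm) begins 60 mm behind the grasp point.
Start: joints at [-66.406, 18.312, 89.639, -0, 72.044, -1.146], TCP at [240.647, -522.24, 185.676] pointing down, gripper open.
Joint ranges: [-177.97, 177.97], [-48.28, 115.42], [12.27, 149.76], [-77.06, 257.06], [2.81, 150.46], [-146.56, 146.56]. Speed limits (degrees/s): [147.25, 147.25, 180, 180, 180, 180].

INTERFACE

Orientations are given as [roll, pitch, yaw] about the fixed x, y, z axes, in that order (R = Rz(yaw) Ry(pitch) Rx(roll)).
In Python, from workcell import * gives the robot as it stands.
- The arm moves only by the tool step_arm, never from a script. Its argument "steps" is a list of rows, each a list of 7 numbers: the turn, a rotation vector about the tool's x, y, z in degrees, then the shift along the tool's x, y, z in mm, then the opening, from 0 (shut) to 1 (fully open). In form: [[rx, ry, rz, x, y, z, hand], ...]. A call has exactly 8 rows; each row shifts and turns the commanded pose from where the row before left it, along the tool's axes as they then stand; what a row does not reach is not made up. A row lasts 1/8 s, in which the tool goes at most 62.5 mm and 10.7 degrees, less where a joint would pass 70% of its speed; a pose out of reach is approached as far as the arm can. A call is refused whole if a number of a shift passes 62.5 or a number of a turn 10.7, either way. A call with a gripper value outside its range is refused whole. The fingers move at their own pace and stop on an object; "force" is the grip in N (left out, the last holds). Time passes only in rows, so rows that do not move let the fingers close, or fill a call up. It gives the time, the measured TCP pose, the force, the opening and the grip force at its end, in the units of the state.
- state(): the state, without advancing time (a new reading comes with each control period).
- grab_frame(name): name is "scene" or "top" or "wrist"; returns a dict with "image" (480x640x3 uint8, blue, green, red), "fovy" (degrees; the focal length in pixels is half the picture's height over the tangent of half this angle, whatever the lens; pixels are square), "cx", "cy" (the principal point, pixels), "origin" and "rotation" of the camera in the world; the wrist camera has in their place "tool_from_camera" (4x4, takes a point from camera to tool coordinates, whose origin is the TCP and whose axes are the flange's). Camera axes: x right, y down, z forward; pixel columns grow to the right and rows downward; lengths in mm; the calibration is good to about 2 mm. A picture is of the moment at which its call begins: read the wrist's pose just before it. There is no depth.
- job_done(): hands the job in; it is judged then, once.
The state is a dict: "time_s": time; "qpos": joint angles; "qvel": joint speeds; "effort": joint torques, N m; "ee_pos": TCP position; "ee_rot": TCP orientation; "force": force on the tool from outside, world axes, zero at the start; "torque": the same for the moment, N m; "gripper_width": finger opening in mm; "gripper_force": force on a finger pad.
Only numpy, scipy, OpenCV 4.12 (cv2) and the standard library are available. Lean on these libraries where they do the work, as an engineer would, in place of code of your own. Each camera call takes 0.05 s, during which the arm holds its last target. There are 200 camera calls.

## Working session

There is one attempt and no reset: what is moved stays moved. The work goes in short steps, Python scripts to look and compute and a tool call to move; the robot and the scene stay as the last step left them, time stands still between calls to the robot, and variables do not carry over. Pictures are saved under pics/ and viewed, at most 10 in all, crops included, and the job is handed in when it is done.

Besides the shell and the picture viewer there is one more tool, called after "Emit:" by a JSON object that holds its "name" and its "arguments", one argument or row to a line. step_arm: Moves the arm, as the interface text tells. Its arguments: {"type":"object","properties":{"steps":{"type":"array","items":{"type":"array","items":{"type":"number"}}},"force":{"type":"number"}},"required":["steps"]}

```bash
mkdir -p pics; python3 - <<'E'
from workcell import *
import cv2, numpy as np, pickle
s=state(); print(s['time_s'],s['ee_pos'],s['ee_rot'],s['gripper_width'])
d={}
for n in("top","scene"):
    f=grab_frame(n); d[n]=f; print(n,f['fovy'],f['cx'],f['cy'],f['origin'],np.round(f['rotation'],3).tolist())
    cv2.imwrite(f'pics/{n}0.png',f['image'])
pickle.dump(d,open('f0.pkl','wb'))
E
```

```text
0.0 [ 240.41335797 -521.71983301  184.82289839] [-1.79898696e+02 -1.81000147e-03  2.47391336e+01] 91.40966523409342
top 55.01549913559434 319.3621799734224 240.0603983937625 [ 347.11017401   80.09220202 1192.07416454] [-175.06, -0.341, -90.757]
scene 56.80561264702639 323.7371909187669 236.02564062971942 [942.50340554 405.14574627 936.37178415] [-144.34, -0.097, 121.26]
```

View pics/top0.png

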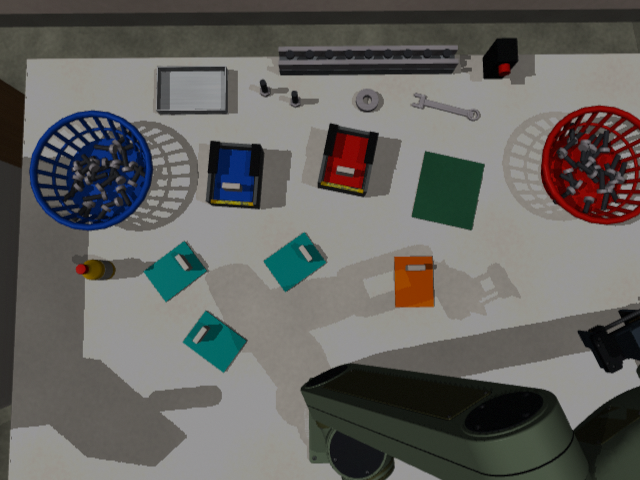

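View pics/scene0.png

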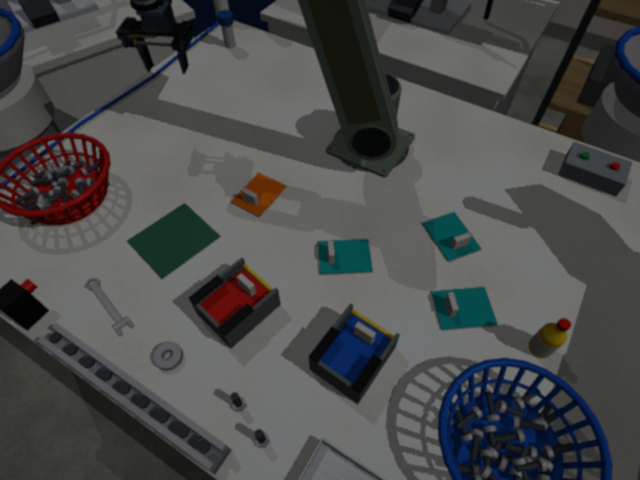

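The top view shows the blue box at about (237,175), with its yellow lip toward the robot at (233,204) and the white fin at (231,186). The red box is at (348,160) and the mat at (448,190). The scene view agrees: blue fin at (365,328), mat at (173,240).

```bash
cat > h.py <<'E'
import numpy as np, cv2
from scipy.spatial.transform import Rotation as R
def ray(f,uv):
    uv=np.atleast_2d(np.asarray(uv,float)); F=f['image'].shape[0]/2/np.tan(np.radians(f['fovy']/2))
    d=np.c_[(uv[:,0]-f['cx'])/F,(uv[:,1]-f['cy'])/F,np.ones(len(uv))]
    r=np.asarray(f['rotation'],float); M=r if r.shape==(3,3) else R.from_euler('xyz',r,degrees=True).as_matrix()
    return np.asarray(f['origin'],float),d@M.T
def plane(f,uv,z):
    o,d=ray(f,uv); return o+d*((z-o[2])/d[:,2])[:,None]
def tri(f,a,g,b):
    o,d=ray(f,a);p,e=ray(g,b);d=d[0];e=e[0]
    s=np.linalg.lstsq(np.c_[d,-e],p-o,rcond=None)[0]
    P=o+s[0]*d;Q=p+s[1]*e; return (P+Q)/2,np.linalg.norm(P-Q)
def blob(f,lo,hi,win):
    x0,y0,x1,y1=win; h=cv2.cvtColor(f['image'],cv2.COLOR_BGR2HSV)
    m=cv2.inRange(h,lo,hi); k=np.zeros_like(m);k[y0:y1,x0:x1]=m[y0:y1,x0:x1]
    c=max(cv2.findContours(k,0,1)[0],key=cv2.contourArea)
    M=cv2.moments(c); return c,np.array([M['m10'],M['m01']])/max(M['m00'],1e-9),cv2.minAreaRect(c)
E
python3 - <<'E'
from h import *
import pickle
d=pickle.load(open('f0.pkl','rb'));T,S=d['top'],d['scene']
W=((0,0,110),(179,90,255));G=((55,80,30),(85,255,200));Y=((18,120,80),(35,255,255))
for nm,c,wt,ws,z in(("mat",G,(400,140,500,240),(110,190,230,290),4),("fin",W,(217,178,248,194),(348,312,382,345),89),("lip",Y,(200,190,270,212),(330,300,400,365),54)):
    a=blob(T,*c,wt);b=blob(S,*c,ws)
    print(nm,a[1],cv2.contourArea(a[0]),b[1],cv2.contourArea(b[0]),"tri",tri(T,a[1],S,b[1]))
    for q,f in((a,T),(b,S)):
        P=plane(f,cv2.boxPoints(q[2]),z)[:,:2]; e=np.diff(np.r_[P,P[:1]],axis=0)
        print('  rect',P.round(0).tolist(),'ctr',plane(f,[q[1]],z)[0].round(1),'len',np.linalg.norm(e,axis=1).round(0),'ang',np.degrees(np.arctan2(e[:,1],e[:,0])).round(1))
# box crop
cv2.imwrite('pics/crop.png',np.hstack([cv2.resize(T['image'][130:220,190:280],(400,400),interpolation=0),cv2.resize(S['image'][300:400,300:400],(400,400),interpolation=0)]))
E
```

```text
mat [447.74795091 190.14018771] 3924.5 [172.74717557 239.83872774] 3275.0 tri (array([ 578.61238844, -269.00555737,   -2.57498524]), np.float64(2.655444351576227))
  rect [[508.0, -168.0], [681.0, -209.0], [646.0, -366.0], [473.0, -323.0]] ctr [ 576.5 -266.     4. ] len [179. 161. 179. 159.] ang [ -13.4 -102.7  166.    77.4]
  rect [[644.0, -362.0], [446.0, -328.0], [511.0, -172.0], [693.0, -215.0]] ctr [ 581.7 -265.6    4. ] len [201. 169. 186. 155.] ang [ 170.2   67.3  -13.2 -108.4]
fin [230.56164384 185.25570776] 73.0 [373.64118896 316.74416136] 157.0 tri (array([566.91091713, 285.39962664, 128.75055345]), np.float64(15.404526048460434))
  rect [[573.0, 307.0], [587.0, 306.0], [584.0, 265.0], [570.0, 266.0]] ctr [578.4 285.8  89. ] len [14. 42. 14. 42.] ang [ -3.5 -94.6 176.3  85.4]
  rect [[552.0, 254.0], [527.0, 295.0], [555.0, 309.0], [580.0, 269.0]] ctr [544.6 286.7  89. ] len [48. 32. 47. 32.] ang [ 121.3   27.   -58.7 -151.3]
lip [225.86363636 201.92676768] 66.0 [370.16487455 321.89426523] 93.0 tri (array([545.35320783, 291.80481088,  70.74161207]), np.float64(19.602740014920702))
  rect [[542.0, 341.0], [551.0, 341.0], [545.0, 268.0], [537.0, 269.0]] ctr [543.8 303.9  54. ] len [ 8. 73.  8. 73.] ang [ -2.9 -94.1 176.8  85.9]
  rect [[542.0, 233.0], [535.0, 233.0], [544.0, 336.0], [551.0, 336.0]] ctr [542.8 281.   54. ] len [  7. 104.   7. 103.] ang [179.1  84.8  -3.9 -95. ]
```

View pics/crop.png

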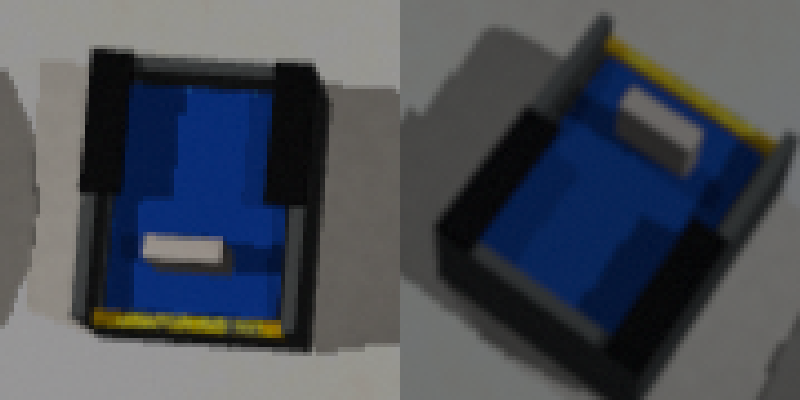

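The crop confirms it: the lip faces the robot, and the fin stands 35 mm inboard of it (fin at (578,286), box yaw about -4°). The mat centre is about (577,-266). I'll turn first, then travel across.

Emit:
{"name": "step_arm", "arguments": {
  "steps": [
    [0,0,-10.2,0,0,0,0.45],
    [0,0,-10.2,0,0,0,0.45],
    [0,0,-10.2,0,0,0,0.45],
    [0,0,-10.2,0,0,0,0.45],
    [0,0,-10.2,0,0,0,0.45],
    [0,0,-10.2,0,0,0,0.45],
    [0,0,0,51.8,17.5,0,0.45],
    [0,0,0,51.8,17.5,0,0.45]
  ],
  "force": 30
}}

```text
time_s: 1.1
ee_pos: [283.0, -420.2, 184.9]
ee_rot: [-180.0, -0.1, 85.8]
force: [0.0, 0.4, -0.8]
gripper_width: 41.0
gripper_force: 0.0
```

Emit:
{"name": "step_arm", "arguments": {
  "steps": [
    [0,0,0,51.8,17.5,0,0.45],
    [0,0,0,51.8,17.5,0,0.45],
    [0,0,0,51.8,17.5,0,0.45],
    [0,0,0,51.8,17.5,0,0.45],
    [0,0,0,51.8,17.5,0,0.45],
    [0,0,0,51.8,17.5,0,0.45],
    [0,0,0,51.8,17.5,0,0.45],
    [0,0,0,51.8,17.5,0,0.45]
  ]
}}

```text
time_s: 2.1
ee_pos: [452.1, -16.2, 185.5]
ee_rot: [-180.0, 0.0, 86.0]
force: [1.4, -0.5, 0.2]
gripper_width: 41.2
gripper_force: 0.0
```

Emit:
{"name": "step_arm", "arguments": {
  "steps": [
    [0,0,0,51.8,17.5,0,0.45],
    [0,0,0,51.8,17.5,0,0.45],
    [0,0,0,51.8,17.5,0,0.45],
    [0,0,0,51.8,17.5,0,0.45],
    [0,0,0,51.8,17.5,0,0.45],
    [0,0,0,51.8,17.5,0,0.45],
    [0,0,0,0,0,0,0.45],
    [0,0,0,0,0,0,0.45]
  ]
}}

```text
time_s: 3.1
ee_pos: [578.0, 284.1, 184.8]
ee_rot: [-179.9, 0.1, 86.0]
force: [0.9, -0.6, -0.4]
gripper_width: 40.9
gripper_force: 0.0
```

```bash
cat > w.py <<'E'
from h import *
from workcell import *
import sys
s=state(); f=grab_frame('wrist'); cv2.imwrite(f'pics/{sys.argv[1]}.png',f['image'])
X=np.eye(4);X[:3,:3]=R.from_euler('xyz',s['ee_rot'],degrees=True).as_matrix();X[:3,3]=s['ee_pos']
C=X@np.array(f['tool_from_camera']); f['origin']=C[:3,3];f['rotation']=C[:3,:3]
import pickle;pickle.dump(f,open('w.pkl','wb'))
print(s['time_s'],s['ee_pos'],s['ee_rot'],s['gripper_width'],s['force'],C[:3,3])
E
python3 w.py w1
```

```text
3.1 [577.9947153  284.11440841 184.82119866] [-1.79909331e+02  8.86991408e-02  8.59604242e+01] 40.86886766964532 [ 0.87316795 -0.58327893 -0.35082589] [584.35036807 357.20558679 383.30715419]
```

View pics/w1.png

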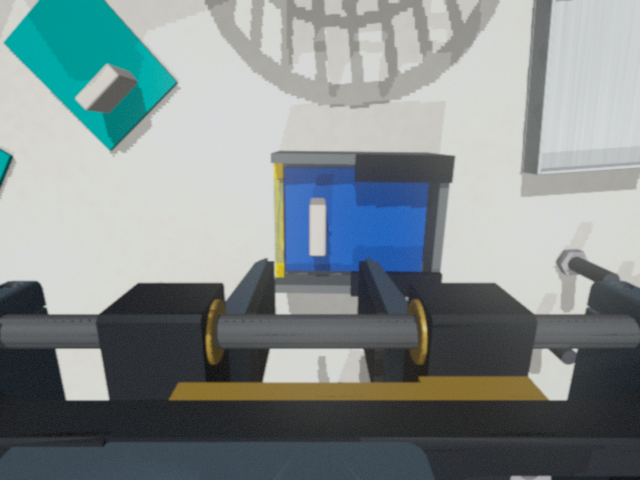

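The wrist view shows the fin top at (318,228), clear of the fingers, with the lip on the left at x = 279. I'll measure the fin and lip from it.

```bash
python3 - <<'E'
from h import *
import pickle
f=pickle.load(open('w.pkl','rb'))
for nm,c,w,z in(("fin",((0,0,120),(179,70,255)),(295,185,340,265),89),("lip",((18,100,80),(38,255,255)),(265,150,290,280),54),("blue",((105,120,50),(130,255,255)),(270,150,450,275),51)):
    k,m,r=blob(f,*c,w); P=plane(f,cv2.boxPoints(r),z)[:,:2];e=np.diff(np.r_[P,P[:1]],axis=0)
    print(nm,m,cv2.contourArea(k),plane(f,[m],z)[0].round(1),P.round(0).tolist(),np.linalg.norm(e,axis=1).round(0),np.degrees(np.arctan2(e[:,1],e[:,0])).round(1))
E
```

```text
fin [317.2274787 226.7324633] 919.5 [579.4 287.2  89. ] [[574.0, 311.0], [588.0, 310.0], [585.0, 262.0], [571.0, 263.0]] [14. 48. 14. 48.] [ -4.  -93.7 176.   85.6]
lip [277.5958486  173.97802198] 136.5 [547.1 329.2  54. ] [[541.0, 304.0], [545.0, 339.0], [552.0, 338.0], [549.0, 303.0]] [36.  7. 35.  7.] [ 84.2  -4.1 -95.5 176. ]
blue [352.13298117 221.58635737] 13062.0 [611.2 280.8  51. ] [[542.0, 238.0], [554.0, 335.0], [681.0, 323.0], [679.0, 224.0]] [ 98. 128.  98. 138.] [ 83.   -5.7 -91.1 174.3]
```

Emit:
{"name": "step_arm", "arguments": {
  "steps": [
    [0,0,0,1.5,1,20,0.45],
    [0,0,0,0,0,25,0.45],
    [0,0,0,0,0,25,0.45],
    [0,0,0,0,0,25,0.45],
    [0,0,0,0,0,20,0.45],
    [0,0,0,0,0,8,0.45],
    [0,0,0,0,0,0,0.45],
    [0,0,0,0,0,0,0.45]
  ]
}}

```text
time_s: 4.15
ee_pos: [580.4, 286.0, 63.8]
ee_rot: [179.9, -0.1, 85.9]
force: [-0.8, -0.5, -0.7]
gripper_width: 40.7
gripper_force: 0.0
```

Emit:
{"name": "step_arm", "arguments": {
  "steps": [
    [0,0,0,0,0,0,0],
    [0,0,0,0,0,0,0],
    [0,0,0,0,0,0,0],
    [0,0,0,0,0,0,0],
    [0,0,0,0,0,0,0],
    [0,0,0,0,0,0,0],
    [0,0,0,0,0,0,0],
    [0,0,0,0,0,0,0]
  ],
  "force": 35
}}

```text
time_s: 5.15
ee_pos: [579.7, 286.1, 62.6]
ee_rot: [180.0, 0.0, 85.9]
force: [-0.1, -0.7, -0.7]
gripper_width: 0.5
gripper_force: 0.0
```

The fingers shut on nothing, so I'll look.

```bash
python3 w.py w2; python3 - <<'E'
from h import *
from workcell import *
f=grab_frame('scene');g=grab_frame('top')
cv2.imwrite('pics/c2.png',np.hstack([cv2.resize(f['image'][240:400,290:450],(400,400)),cv2.resize(g['image'][120:240,170:290],(400,400))]))
E
```

```text
5.15 [579.74033002 286.06632928  62.60712005] [1.79997245e+02 6.19560563e-03 8.59418248e+01] 0.5066848366929287 [-0.05559276 -0.65477336 -0.68268898] [585.7758074  358.89290344 261.19915115]
```

View pics/w2.png

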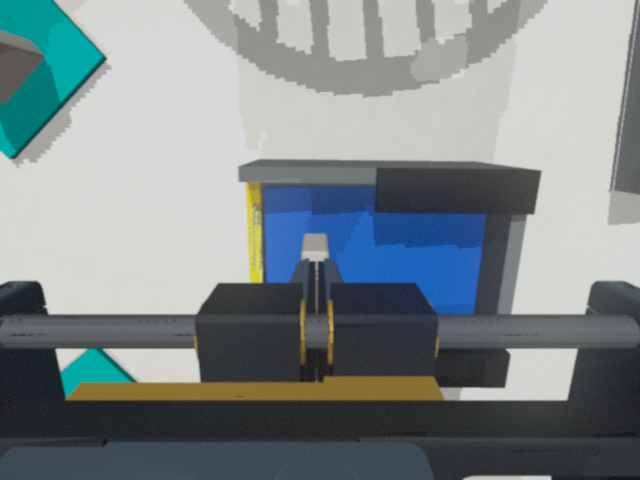

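View pics/c2.png

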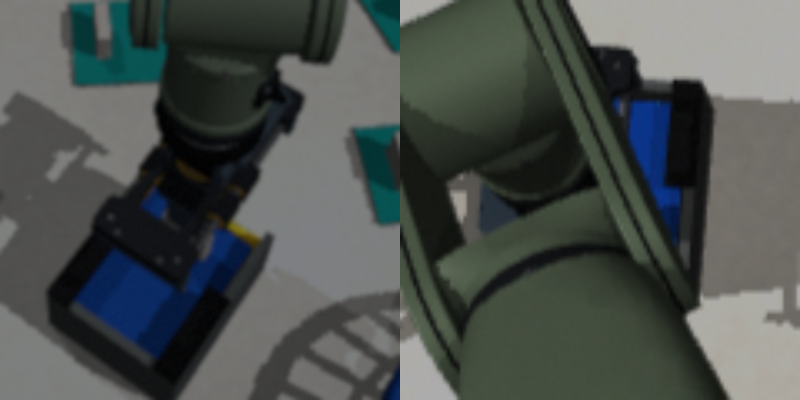

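The fin shows in the wrist view at (315,247), beside the fingers in +y and apparently not between them. I'll check what the calibration says.

```bash
python3 - <<'E'
from h import *
from workcell import *
import pickle
f=pickle.load(open('w.pkl','rb'))
M=np.array(f['tool_from_camera']);print(M.round(3),f['fovy'],f['cx'],f['cy'])
F=240/np.tan(np.radians(f['fovy']/2));I=np.linalg.inv(M)
for p in([0,0,0],[16,0,0],[0,0,-19],[16,0,-19],[16,0,-38],[24,7,24-51]):
    q=I@np.r_[p,1.];print(p,(F*q[0]/q[2]+f['cx']).round(0),(F*q[1]/q[2]+f['cy']).round(0))
for z in(60,75,89,104):print(z,plane(f,[[304,236],[327,236],[304,260],[327,260]],z).round(0)[:,:2].tolist())
k,m,r=blob(f,(0,0,90),(179,70,255),(295,225,340,270));print(m,r)
s=state();print(s['gripper_width'],s['gripper_force'],s['force'],s['ee_pos'])
E
```

```text
[[-0.000e+00 -9.650e-01 -2.610e-01  7.305e+01]
 [ 1.000e+00 -0.000e+00 -2.000e-03  8.760e-01]
 [ 1.000e-03 -2.610e-01  9.650e-01 -1.986e+02]
 [ 0.000e+00  0.000e+00  0.000e+00  1.000e+00]] 66.2129089396027 316.1529979274947 238.45361425159223
[0, 0, 0] 315.0 271.0
[16, 0, 0] 315.0 244.0
[0, 0, -19] 315.0 284.0
[16, 0, -19] 315.0 254.0
[16, 0, -38] 315.0 267.0
[24, 7, -27] 329.0 244.0
60 [[575.0, 306.0], [588.0, 306.0], [574.0, 292.0], [587.0, 291.0]]
75 [[576.0, 310.0], [588.0, 310.0], [575.0, 297.0], [587.0, 296.0]]
89 [[576.0, 314.0], [588.0, 313.0], [575.0, 302.0], [587.0, 301.0]]
104 [[577.0, 318.0], [587.0, 317.0], [576.0, 307.0], [587.0, 306.0]]
[314.37678011 248.63963312] ((312.0, 251.5), (35.0, 32.0), 90.0)
0.4489733576092255 0.0 [-0.5865834  -0.30342028  0.42324827] [579.73077016 286.07286936  62.61797809]
```

```bash
python3 - <<'E'
from h import *
import workcell
print([n for n in dir(workcell) if not n.startswith('_')],getattr(workcell,'pinch_z',None))
f=workcell.grab_frame('scene');w=cv2.imread('pics/w2.png')
F=240/np.tan(np.radians(f['fovy']/2));M=R.from_euler('xyz',f['rotation'],degrees=True).as_matrix()
im=f['image'].copy();im=cv2.convertScaleAbs(im,alpha=1.8)
for p in([579.7,286,62.6],[579.7,286,89],[579.7,286,110],[579,308,89],[579,264,89]):
    q=M.T@(np.array(p)-f['origin']);print(p,F*q[0]/q[2]+f['cx'],F*q[1]/q[2]+f['cy'])
cv2.imwrite('pics/c3.png',np.hstack([cv2.resize(im[290:370,330:410],(400,400),interpolation=0),cv2.resize(w[225:305,275:355],(400,400),interpolation=0)]))
E
```

```text
['Unreachable', 'grab_frame', 'job_done', 'pinch_z', 'state'] 18.8
[579.7, 286, 62.6] 364.40616108559095 335.26305498894163
[579.7, 286, 89] 365.3915700381635 330.0701154466503
[579.7, 286, 110] 366.20939860771136 325.7602963542488
[579, 308, 89] 375.1442786975757 335.0747331151168
[579, 264, 89] 356.10206458015494 324.5935895928849
```

View pics/c3.png

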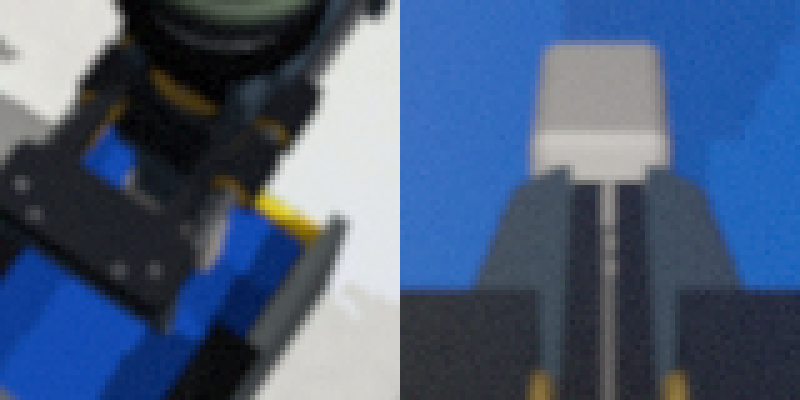

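The close-up shows the white fin top through the slit between the shut fingers. The fingers are above the fin, so their tips end about 28 mm short of the stated TCP. I'll rise, reopen, and go lower in guarded steps.

Emit:
{"name": "step_arm", "arguments": {
  "steps": [
    [0,0,0,0,0,-10,0],
    [0,0,0,0,0,0,0.45],
    [0,0,0,0,0,0,0.45],
    [0,0,0,0,0,0,0.45],
    [0,0,0,0,0,0,0.45],
    [0,0,0,0,0,8,0.45],
    [0,0,0,0,0,8,0.45],
    [0,0,0,0,0,0,0.45]
  ]
}}

```text
time_s: 6.35
ee_pos: [578.9, 285.7, 55.3]
ee_rot: [-179.9, 0.1, 85.9]
force: [0.2, 0.9, 0.7]
gripper_width: 41.3
gripper_force: 0.0
```

Emit:
{"name": "step_arm", "arguments": {
  "steps": [
    [0,0,0,0,0,1,0.45],
    [0,0,0,0,0,1,0.45],
    [0,0,0,0,0,1,0.45],
    [0,0,0,0,0,1,0.45],
    [0,0,0,0,0,1,0.45],
    [0,0,0,0,0,1,0.45],
    [0,0,0,0,0,0,0.45],
    [0,0,0,0,0,0,0.45]
  ]
}}

```text
time_s: 7.35
ee_pos: [579.8, 286.1, 50.6]
ee_rot: [180.0, 0.0, 85.9]
force: [0.3, 0.0, 0.1]
gripper_width: 41.4
gripper_force: 0.0
```

Emit:
{"name": "step_arm", "arguments": {
  "steps": [
    [0,0,0,0,0,2,0.45],
    [0,0,0,0,0,2,0.45],
    [0,0,0,0,0,2,0.45],
    [0,0,0,0,0,2,0.45],
    [0,0,0,0,0,2,0.45],
    [0,0,0,0,0,0,0.45],
    [0,0,0,0,0,0,0.45],
    [0,0,0,0,0,0,0.45]
  ]
}}

```text
time_s: 8.35
ee_pos: [579.8, 286.1, 40.7]
ee_rot: [180.0, 0.0, 85.9]
force: [-0.1, -0.2, -0.1]
gripper_width: 40.6
gripper_force: 0.0
```

```bash
python3 w.py w4; python3 -c "
import cv2;w=cv2.imread('pics/w4.png');cv2.imwrite('pics/c4.png',cv2.resize(w[140:320,200:440],(720,540),interpolation=0))"
```

```text
8.35 [579.79768526 286.08421216  40.69529546] [1.79987579e+02 1.41698970e-03 8.59410329e+01] 40.557444343967504 [-0.07427538 -0.17445912 -0.11645226] [585.79947609 358.89650219 239.29341074]
```

View pics/c4.png

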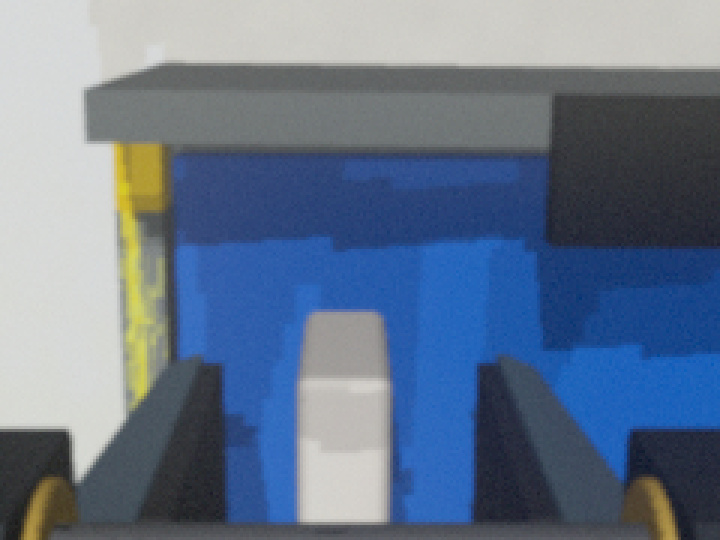

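The fingers now straddle the fin, centred on it, with tips at row 260. I'll go 6 mm lower and close.

Emit:
{"name": "step_arm", "arguments": {
  "steps": [
    [0,0,0,0,0,2,0.45],
    [0,0,0,0,0,2,0.45],
    [0,0,0,0,0,2,0.45],
    [0,0,0,0,0,0,0.2],
    [0,0,0,0,0,0,0],
    [0,0,0,0,0,0,0],
    [0,0,0,0,0,0,0],
    [0,0,0,0,0,0,0]
  ],
  "force": 35
}}

```text
time_s: 9.4
ee_pos: [579.7, 286.1, 34.7]
ee_rot: [-180.0, 0.0, 85.9]
force: [-0.8, 0.0, -0.5]
gripper_width: 14.0
gripper_force: 35.0
```

Gripped at 14.0 mm. Now lift 15 mm.

Emit:
{"name": "step_arm", "arguments": {
  "steps": [
    [0,0,0,0,0,-3,0],
    [0,0,0,0,0,-3,0],
    [0,0,0,0,0,-3,0],
    [0,0,0,0,0,-3,0],
    [0,0,0,0,0,-3,0],
    [0,0,0,0,0,0,0],
    [0,0,0,0,0,0,0],
    [0,0,0,0,0,0,0]
  ]
}}

```text
time_s: 10.4
ee_pos: [579.6, 286.0, 49.4]
ee_rot: [-180.0, 0.0, 85.9]
force: [0.3, -0.2, -0.6]
gripper_width: 13.8
gripper_force: 35.0
```

```bash
python3 w.py w5; python3 -c "
import cv2,numpy as np;from workcell import *
w=cv2.imread('pics/w5.png');s=grab_frame('scene')['image']
cv2.imwrite('pics/c5.png',np.hstack([cv2.resize(w[140:320,200:440],(480,360),interpolation=0),cv2.resize(cv2.convertScaleAbs(s[280:400,295:400],alpha=1.8),(315,360),interpolation=0)]))"
```

```text
10.4 [579.61081559 286.02135059  49.43123722] [-1.79983377e+02  1.38996080e-02  8.59385451e+01] 13.766006657894934 [ 0.25401006 -0.15684943 -0.59586185] [585.71947472 358.86951285 248.01333096]
```

View pics/c5.png

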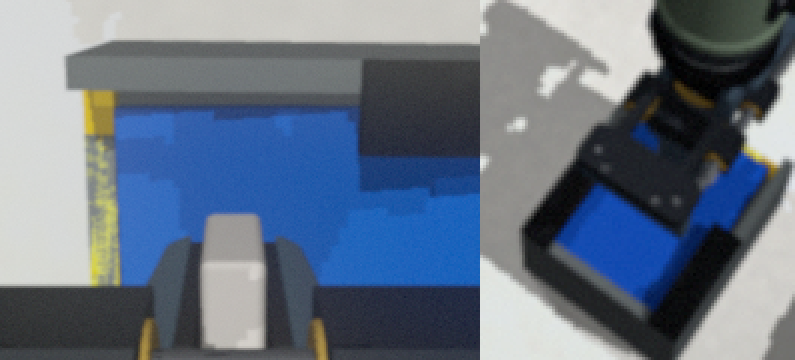

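The fin is held and the plate is now level with or above the lip's top. I'll slide 24 mm toward the lip gently and check the force.

Emit:
{"name": "step_arm", "arguments": {
  "steps": [
    [0,0,0,0,-2,0,0],
    [0,0,0,0,-2,0,0],
    [0,0,0,0,-3,0,0],
    [0,0,0,0,-3,0,0],
    [0,0,0,0,-3,0,0],
    [0,0,0,0,-3,0,0],
    [0,0,0,0,-4,0,0],
    [0,0,0,0,-4,0,0]
  ]
}}

```text
time_s: 11.5
ee_pos: [555.5, 287.8, 49.6]
ee_rot: [-180.0, 0.0, 85.9]
force: [-0.3, -0.5, -2.0]
gripper_width: 13.8
gripper_force: 35.0
```

Emit:
{"name": "step_arm", "arguments": {
  "steps": [
    [0,0,0,0,-8,0,0],
    [0,0,0,0,-8,0,0],
    [0,0,0,0,-8,0,0],
    [0,0,0,0,-8,0,0],
    [0,0,0,0,-8,0,0],
    [0,0,0,0,-8,0,0],
    [0,0,0,0,-8,0,0],
    [0,0,0,0,-8,0,0]
  ]
}}

```text
time_s: 12.5
ee_pos: [491.4, 292.3, 49.6]
ee_rot: [180.0, 0.0, 85.9]
force: [-0.1, -0.0, -1.5]
gripper_width: 13.7
gripper_force: 35.0
```

```bash
python3 w.py w6; python3 - <<'E'
from h import *
import pickle
f=pickle.load(open('w.pkl','rb'))
for nm,c,w,z in(("lip",((18,100,80),(38,255,255)),(100,100,600,280),54),("blue",((105,120,50),(130,255,255)),(100,100,600,275),66)):
    k,m,r=blob(f,*c,w);print(nm,m,cv2.boundingRect(k),plane(f,[m],z)[0].round(1))
E
```

```text
12.5 [491.44458301 292.30670234  49.60629018] [1.79997852e+02 4.93757444e-03 8.59369147e+01] 13.652842242648571 [-0.13712418 -0.00822371 -1.54068792] [497.48806276 365.12824286 248.19987779]
lip [557.27253284 229.42407577] (519, 221, 77, 17) [624.3 308.5  54. ]
blue [390.1818036  231.21194378] (258, 193, 258, 82) [531.6 317.1  66. ]
```

View pics/w6.png

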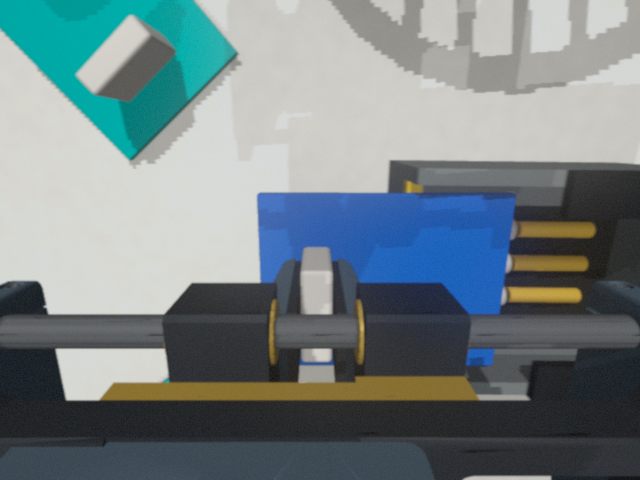

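The lid is 88 mm out, clear of the box, and level in the grip; its blue plate spans columns 258–516. Now lift, cross high over the red box, and go to the mat.

Emit:
{"name": "step_arm", "arguments": {
  "steps": [
    [0,0,0,0,0,-8,0],
    [0,0,0,0,0,-12,0],
    [0,0,0,0,0,-15,0],
    [0,0,0,0,0,-15,0],
    [0,0,0,0,0,-15,0],
    [0,0,0,0,0,-15,0],
    [0,0,0,0,0,-12,0],
    [0,0,0,0,0,-8,0]
  ]
}}

```text
time_s: 13.55
ee_pos: [492.1, 292.4, 150.5]
ee_rot: [180.0, -0.0, 85.9]
force: [-0.8, 0.9, -1.1]
gripper_width: 13.8
gripper_force: 35.0
```

Emit:
{"name": "step_arm", "arguments": {
  "steps": [
    [0,0,0,-10,0,0,0],
    [0,0,0,-20,4,0,0],
    [0,0,0,-30,6,0,0],
    [0,0,0,-40,7,0,0],
    [0,0,0,-40,7,0,0],
    [0,0,0,-40,7,0,0],
    [0,0,0,-40,7,0,0],
    [0,0,0,-40,7,0,0]
  ]
}}

```text
time_s: 14.55
ee_pos: [517.5, 27.1, 149.1]
ee_rot: [-179.9, 0.0, 85.9]
force: [0.8, -0.1, -1.0]
gripper_width: 13.3
gripper_force: 35.0
```

Emit:
{"name": "step_arm", "arguments": {
  "steps": [
    [0,0,0,-40,7,0,0],
    [0,0,0,-40,7,0,0],
    [0,0,0,-40,7,0,0],
    [0,0,0,-40,7,0,0],
    [0,0,0,-40,7,0,0],
    [0,0,0,-40,7,0,0],
    [0,0,0,-30,6,0,0],
    [0,0,0,-20,4,0,0]
  ]
}}

```text
time_s: 15.55
ee_pos: [548.4, -265.3, 148.9]
ee_rot: [-179.9, -0.0, 85.8]
force: [-0.1, 0.6, -1.3]
gripper_width: 14.1
gripper_force: 35.0
```

Emit:
{"name": "step_arm", "arguments": {
  "steps": [
    [0,0,0,0,-6,10,0],
    [0,0,0,0,0,22,0],
    [0,0,0,0,0,25,0],
    [0,0,0,0,0,25,0],
    [0,0,0,0,0,25,0],
    [0,0,0,0,0,18,0],
    [0,0,0,0,0,8,0],
    [0,0,0,0,0,0,0]
  ]
}}

```text
time_s: 16.55
ee_pos: [543.1, -261.8, 16.2]
ee_rot: [-179.9, -0.0, 86.0]
force: [-0.2, 0.1, -2.0]
gripper_width: 13.6
gripper_force: 35.0
```

```bash
python3 w.py w7; python3 - <<'E'
from h import *
from workcell import *
import pickle
f=pickle.load(open('w.pkl','rb'))
for n,g,z,c,win in(("wrist blue",f,32,((105,120,50),(130,255,255)),(100,100,600,275)),("wrist mat",f,4,((55,80,30),(85,255,200)),(0,0,640,480))):
    k,m,r=blob(g,*c,win);print(n,m,cv2.boundingRect(k),cv2.contourArea(k));print(plane(g,cv2.approxPolyDP(k,5,True)[:,0],z).round(0)[:,:2].tolist())
E
```

```text
16.55 [ 543.09709669 -261.82986866   16.19926298] [-1.79918100e+02 -3.98040838e-02  8.59784792e+01] 13.60654829441841 [-0.15726859  0.0512334  -1.9995731 ] [ 549.36793978 -189.18005451  214.84983225]
wrist blue [389.18434917 230.90034537] (257, 193, 259, 82) 18917.0
[[518.0, -214.0], [515.0, -256.0], [523.0, -256.0], [532.0, -248.0], [536.0, -250.0], [539.0, -242.0], [552.0, -243.0], [553.0, -251.0], [561.0, -252.0], [564.0, -259.0], [643.0, -265.0], [644.0, -222.0]]
wrist mat [371.3687533  179.10829063] (226, 112, 331, 202) 21174.5
[[511.0, -172.0], [488.0, -270.0], [508.0, -270.0], [513.0, -215.0], [659.0, -226.0], [662.0, -231.0], [657.0, -299.0], [661.0, -303.0], [682.0, -213.0]]
```

Emit:
{"name": "step_arm", "arguments": {
  "steps": [
    [0,0,0,0,0,5,0],
    [0,0,0,0,0,5,0],
    [0,0,0,0,0,4,0],
    [0,0,0,0,0,3,0],
    [0,0,0,0,0,2,0],
    [0,0,0,0,0,1,0],
    [0,0,0,0,0,0,0],
    [0,0,0,0,0,0,0]
  ]
}}

```text
time_s: 17.6
ee_pos: [543.9, -262.8, -3.2]
ee_rot: [180.0, 0.0, 85.9]
force: [-0.0, -0.6, -1.9]
gripper_width: 13.7
gripper_force: 35.0
```

Emit:
{"name": "step_arm", "arguments": {
  "steps": [
    [0,0,0,0,0,0.5,0],
    [0,0,0,0,0,0.5,0],
    [0,0,0,0,0,0.5,0],
    [0,0,0,0,0,0.5,0],
    [0,0,0,0,0,0,0],
    [0,0,0,0,0,0,0],
    [0,0,0,0,0,0,0],
    [0,0,0,0,0,0,0]
  ]
}}

```text
time_s: 18.6
ee_pos: [543.8, -262.8, -5.3]
ee_rot: [180.0, 0.0, 85.9]
force: [0.1, 0.6, -0.6]
gripper_width: 13.9
gripper_force: 35.0
```

Emit:
{"name": "step_arm", "arguments": {
  "steps": [
    [0,0,0,0,0,0.4,0],
    [0,0,0,0,0,0.4,0],
    [0,0,0,0,0,0.4,0],
    [0,0,0,0,0,0,0],
    [0,0,0,0,0,0,0],
    [0,0,0,0,0,0,0],
    [0,0,0,0,0,0,0],
    [0,0,0,0,0,0,0]
  ]
}}

```text
time_s: 19.6
ee_pos: [543.8, -262.8, -6.3]
ee_rot: [180.0, 0.0, 85.9]
force: [-1.3, -0.1, 3.5]
gripper_width: 13.7
gripper_force: 35.0
```

The push has turned positive, so the lid is on the mat. Release, then retreat straight up.

Emit:
{"name": "step_arm", "arguments": {
  "steps": [
    [0,0,0,0,0,0,0.2],
    [0,0,0,0,0,0,0.3],
    [0,0,0,0,0,0,0.45],
    [0,0,0,0,0,0,0.45],
    [0,0,0,0,0,0,0.45],
    [0,0,0,0,0,0,0.45],
    [0,0,0,0,0,0,0.45],
    [0,0,0,0,0,0,0.45]
  ]
}}

```text
time_s: 20.6
ee_pos: [543.8, -262.7, -6.5]
ee_rot: [180.0, 0.0, 85.9]
force: [-0.8, -0.5, -0.2]
gripper_width: 41.1
gripper_force: 0.0
```

Emit:
{"name": "step_arm", "arguments": {
  "steps": [
    [0,0,0,0,0,-5,0.45],
    [0,0,0,0,0,-10,0.45],
    [0,0,0,0,0,-20,0.45],
    [0,0,0,0,0,-25,0.45],
    [0,0,0,0,0,-30,0.45],
    [0,0,0,0,0,-30,0.45],
    [0,0,0,0,0,-20,0.45],
    [0,0,0,0,0,0,0.45]
  ]
}}

```text
time_s: 21.6
ee_pos: [544.9, -263.4, 135.9]
ee_rot: [179.7, 0.1, 85.9]
force: [0.8, 1.1, -2.2]
gripper_width: 41.1
gripper_force: 0.0
```

```bash
python3 w.py w8; python3 - <<'E'
from h import *
import pickle
f=pickle.load(open('w.pkl','rb'))
for n,z,c,win in(("blue",10,((105,120,50),(130,255,255)),(100,60,600,285)),("fin",48,((0,0,120),(179,70,255)),(290,185,345,275))):
    k,m,r=blob(f,*c,win);print(n,m,plane(f,[m],z)[0].round(1));print(plane(f,cv2.approxPolyDP(k,5,True)[:,0],z).round(0)[:,:2].tolist())
E
```

```text
21.6 [ 544.92726911 -263.36241317  135.88677623] [1.79741842e+02 1.13786414e-01 8.59389455e+01] 41.13047539677485 [ 0.77385283  1.09541016 -2.21132296] [ 550.10772337 -190.10058327  334.33869696]
blue [351.97641202 219.85646924] [ 578.2 -263.4   10. ]
[[518.0, -215.0], [512.0, -311.0], [582.0, -316.0], [583.0, -304.0], [590.0, -301.0], [610.0, -319.0], [639.0, -319.0], [645.0, -224.0]]
fin [313.7501747  230.30136268] [ 544.  -261.2   48. ]
[[541.0, -237.0], [536.0, -284.0], [546.0, -286.0], [552.0, -243.0]]
```

The lid's corners fit a 127 x 97 mm plate at z 10, centred at about (578,-267), so it lies flat on the mat centre.

```bash
python3 -c "
from workcell import *
print(job_done())"
```

```text
the job is handed in; nothing more can be done
None
```

The blue lid was lifted, slid out over the lip and set down flat, grip up, about 1 mm from the measured mat centre; the red box was never approached, and I handed the job in at about 21.6 s, but no verdict came back.

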